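# Gauge the raclette cradle's pivot bore

### The job

Check the pivot bore of the raclette stand with the plug gauge: first slide the longer, thinner go end gently in until its collar is home against the block, then take it out and press the shorter, thicker no-go end lightly but surely (about 5 to 10 N) and squarely into the countersunk mouth of the bore (either side will do) for about a second to confirm that it will not enter. Then lay the gauge back in its wooden rest, either way round, and leave everything else on the counter alone.

Things in the scene. Friction and masses are not known exactly. Their poses are not given: they have to be found in the camera images.
- gauge: Double-ended plug gauge, 0.2 to 0.4 kg, level in the rest at the start. Origin at its centre; its long axis is y, +y to the go end. Black handle, 22 mm square (flat sides along x and z), 90 mm long between the outer faces of two round steel collars (36 mm across, 6 mm thick, outer faces at y = -45 and +45 mm). Take it across x at mid-length; free there from y = -25 to +25 mm in the rest.
- go_tip (a point): Centre of the flat face of the go end, on the gauge's axis, 75 mm from the gauge's centre along its +y. The go end is the longer, thinner one: a steel cylinder 20.5 mm in diameter that reaches 30 mm beyond its collar, with a 0.5 mm chamfer.
- nogo_tip (a point): Centre of the flat face of the no-go end, on the gauge's axis, 60 mm from the gauge's centre along its -y. The no-go end is the shorter, thicker one: a steel cylinder 24.5 mm in diameter that reaches 15 mm beyond its collar, with a 0.5 mm chamfer. Centred at the bore, it seats about 2 mm below the block's face, in the countersink.
- bore (a point): Nominal centre of the bore, 70 mm above the table; its y axis is the bore's axis, level, z is up. The block's two faces are 17 mm from here along y. The bore is 21.5 mm in diameter, open at both ends, each mouth with a shallow 120-degree countersink 3 mm deep (32 mm across). The true bore lies up to 8 mm to +x or -x of this point, not shown by this reading: find it by feel or by eye.
- stand: Fixed dark steel foot of the raclette stand, 120 (x) x 70 x 12 mm, its saddle (79 mm wide, 62 mm high) and, in the saddle, the aluminium block with the bore: 48 mm wide (x), 34 mm thick along y, top 94 mm above the table. Origin under bore, same axes. The block was clamped with side play along x; it is held firmly and gentle pushes do not shift it.
- rest_mid (a point): Where the gauge's centre is when it lies in its fixed wooden rest: 45 mm above the table, 11 mm above the notch floors. The gauge lies along the rest's y, either way round. Two notched supports, 10 mm thick, 60 mm apart along y, tops 53 mm above the table; notches 26 mm wide, flaring above. Foot 60 x 110 x 10 mm. The gauge can slide about 4 mm along y.
- plate: Loose white plate, 170 mm across, 18 mm high, origin at the centre of its underside. Leave alone.
- scraper: Loose scraper with a flat blade, lying on the counter, about 280 mm long, blade 65 mm wide. Leave alone.
- stopbox: Loose white box with a black mushroom button, 70 mm square, 79 mm high, origin at the centre of its underside. Leave alone.
Not all that is in view belongs to the job. What is shaped like the part that bears rest_mid but green or pink is not meant.

How it is judged:
On the way, in this order (a step that is already met when the one before it is completed fails the run):
1. the go end is fully home in the bore: its collar within 2 mm of the block's face, the gauge in line with the bore (y of gauge in the frame of bore between -0.064 and 0.064 m and x of gauge in the frame of bore between -0.012 and 0.012 m and z of gauge in the frame of bore between -0.005 and 0.005 m and distance between go_tip and bore below 0.0185 m and angle between the y axis of gauge and the y axis of bore, either way round below 0.08 rad), for 0.2 s.
2. the no-go end is pressed with 3 N or more, in line with the bore, into the countersink of either mouth (1 mm or more below the face) and goes no further (y of nogo_tip in the frame of bore between -0.016 and 0.016 m and x of nogo_tip in the frame of bore between -0.012 and 0.012 m and z of nogo_tip in the frame of bore between -0.005 and 0.005 m and contact force between gauge and stand above 3 N and angle between the y axis of gauge and the y axis of bore, either way round below 0.08 rad), for 0.3 s.
At the end, for the whole second after the job is handed in: The gauge lies still and released in its rest, either way round: its centre within 8 mm of the rest's point sideways and 3 mm in height, its axis within 0.12 rad of the rest's; plate, scraper and stop box within 15 mm of where they stood (horizontal distance between gauge and rest_mid below 0.008 m and z of gauge in the frame of rest_mid between -0.003 and 0.003 m and angle between the y axis of gauge and the y axis of rest_mid, either way round below 0.12 rad and linear speed of gauge below 0.01 m/s and distance of each of plate, scraper, stopbox from where it was at the start of the episode below 0.015 m); the robot touches nothing.
It fails at once if the gauge is pressed or knocked against the stand with more than 25 N (contact force between gauge and stand above 25 N).
It fails at once if the plate, the scraper or the stop box is moved by more than 15 mm (distance of any of plate, scraper, stopbox from where it was at the start of the episode above 0.015 m).
It also fails if it takes over 72 s, if anything falls off the work surface, if the arm or the gripper's body presses on something with over 40 N, if the wrist force passes 120 N, or if a joint passes its speed limit or range.

### The arm

A 6-joint arm with a two-finger parallel gripper is mounted at the origin on the work surface. World frame = base frame: x ahead of the robot, y to its left, z up, the work surface at z = 0. Lengths are in m, angles in rad, forces in N, time in s.
With the tool pointing down it reaches from about 0.275 to 0.85 m from the base axis. Payload 19 kg.
Tool frame: the origin (TCP) lies at the very end of the fingers, on their centre line; the grasp point (between the pads) lies 19 mm behind it; z points along the fingers, y is the direction in which the jaws open and shut (so a half turn about z gives the same grasp; the last joint's range is limited). The gripper opens to 85 mm and grips with 20 to 120 N. Pads are 22 mm wide; open, the fingers measure 114 mm over their backs; the gripper's body (76 mm by 85 mm) begins 54 mm behind the grasp point. The pads swing forward as they close: fully open they stand 13 mm farther back than shut.
Start: joints at [-0.134, 0.15, 1.437, -0, 1.554, -0.134], TCP at [0.575, -0, 0.198] pointing down, gripper open.
Joint ranges: [-2.8, 2.8], [-0.68, 2.1], [0.12, 2.68], [-1.39, 4.53], [0.16, 2.79], [-2.81, 2.81]. Speed limits (rad/s): [1.89, 1.89, 2.22, 3.01, 3.01, 3.01].

### API

Orientations are given as a unit quaternion [w, x, y, z].
In Python, from plant import robot gives the robot as it stands.
- The arm moves only by the shell command python3 -m handwheel 'ROWS' [FORCE]. ROWS is JSON, a list of rows, each a list of 7 numbers: the turn, a rotation vector about the world's x, y, z in rad, then the shift along the world's x, y, z in mm, then the closure, from -1 (fully open) to 1 (shut). A call has 1 to 12 rows; each row is the pose to reach, as a shift and turn from the pose commanded when the call began; what a row does not reach only later rows make up. A row lasts 1/8 s, in which the tool goes at most 62.5 mm and 10.7 degrees, less where a joint would pass 70% of its speed; a pose out of reach is approached as far as the arm can. A call with a gripper value outside its range is refused whole. The fingers move at their own pace and stop on an object; FORCE is the grip in N (left out, the last holds). Time passes only in rows, so rows that repeat a pose let the fingers close. It gives the time, the measured TCP pose, the force and the opening at its end, in the units of the state.
- robot.read_state(): the state, without advancing time (a new reading comes with each control period).
- robot.grab_frame(name): name is "scene" or "side" or "wrist"; returns the picture (420x560x3 uint8, red, green, blue); there is no depth.
- robot.get_calibration(name): a dict with "fovy" (degrees; the focal length in pixels is half the picture's height over the tangent of half this angle, whatever the lens; pixels are square), "cx", "cy" (the principal point, pixels), "k1" (the pictures are not rectified: a ray, as slopes to the right and down, at radius r is drawn at 1 + k1 r^2 times it, then the intrinsics apply), "world_from_camera" (4x4, takes a point from camera to world coordinates); the wrist camera has in their place "tool_from_camera" (4x4, takes a point from camera to tool coordinates, whose origin is the TCP and whose axes are the flange's). Camera axes: x right, y down, z forward; pixel columns grow to the right and rows downward; lengths in m; the calibration is good to about 2 mm. A picture is of the moment at which its call begins: read the wrist's pose just before it. get_calibration takes no time and is no camera call.
- robot.close_job(): hands the job in, once; it reports no verdict.
The state is a dict: "clock": time; "qpos": joint angles; "dq": joint speeds; "effort": joint torques, N m; "tool_pos": TCP position; "eef_rot": TCP orientation; "contact_force": force on the tool from outside, world axes, zero at the start; "moment": the same for the moment, N m; "finger_gap": finger opening in m.
Only numpy, scipy, OpenCV 4.12 (cv2) and the standard library are available. Lean on these libraries where they do the work, as an engineer would, in place of code of your own. Each camera call takes 0.05 s, during which the arm holds its last target. There are 200 camera calls.

## Working session

There is one attempt and no reset: what is moved stays moved. The work goes in short steps, Python scripts to look and compute and a shell command to move; the robot and the scene stay as the last step left them, time stands still between calls to the robot, and variables do not carry over. Pictures are saved under pics/ and viewed, about 8 in all and at most 12, crops included, and the job is handed in when it is done.

```bash
mkdir -p pics; ls; python3 - <<'E'
from plant import robot
import cv2
for n in ("scene","side"):
    im=robot.grab_frame(n); cv2.imwrite(f"pics/{n}0.png",im[:,:,::-1])
    print(n,robot.get_calibration(n))
print(robot.get_calibration("wrist")); print(robot.read_state())
E
```

```text
pics
scene {'fovy': 55.29394747015314, 'cx': 275.89647379357643, 'cy': 210.2016220131122, 'k1': -0.039286838693726386, 'world_from_camera': array([[ 0.62005663,  0.59927224, -0.50636208,  1.04225082],
       [ 0.7845562 , -0.47457586,  0.39906056, -0.3641952 ],
       [-0.00116131, -0.64470966, -0.76442665,  0.7703208 ],
       [ 0.        ,  0.        ,  0.        ,  1.        ]])}
side {'fovy': 42.11524145788744, 'cx': 281.80753963518015, 'cy': 216.85597848192089, 'k1': 0.0039609218592044915, 'world_from_camera': array([[-0.98392321, -0.12610684,  0.12646018,  0.41596711],
       [-0.17778511,  0.62439013, -0.76061121,  0.93784673],
       [ 0.01695779, -0.77086576, -0.63677186,  0.84023281],
       [ 0.        ,  0.        ,  0.        ,  1.        ]])}
{'fovy': 58.28285545250314, 'cx': 274.30573438918736, 'cy': 211.22112776169234, 'k1': -0.053839322753298516, 'tool_from_camera': array([[ 1.94267727e-04, -9.46951454e-01, -3.21376581e-01,
         8.39540288e-02],
       [ 9.99999546e-01,  4.83918115e-04, -8.21401868e-04,
         5.76003665e-04],
       [ 9.33347642e-04, -3.21376275e-01,  9.46951117e-01,
        -1.75595922e-01],
       [ 0.00000000e+00,  0.00000000e+00,  0.00000000e+00,
         1.00000000e+00]])}
{'clock': 0.1, 'qpos': array([-1.34016639e-01,  1.50949265e-01,  1.43794270e+00, -1.01711230e-05,
        1.55379552e+00, -1.33986255e-01]), 'dq': array([-7.72848191e-04, -3.28436533e-04, -1.23399764e-03, -4.52124191e-05,
        1.20508459e-03, -7.23724591e-04]), 'effort': array([ 4.39465453e-03, -7.14378047e+01, -5.71798074e+01, -8.77157845e-05,
        7.01135112e-03, -1.30998615e-04]), 'tool_pos': array([5.74749182e-01, 7.95358806e-07, 1.97140373e-01]), 'eef_rot': array([-4.32240973e-04,  7.07117355e-01,  7.07095996e-01, -3.35939151e-04]), 'contact_force': array([-0.15757617, -0.62857534, -0.19856437]), 'moment': array([-0.02585949, -0.03488019, -0.00211634]), 'finger_gap': 0.08523683756815914}
```

View pics/scene0.png

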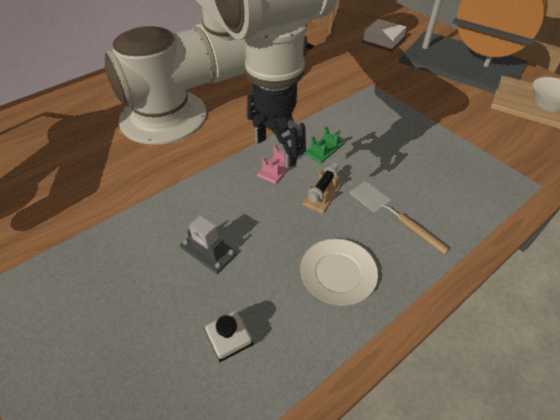

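View pics/side0.png

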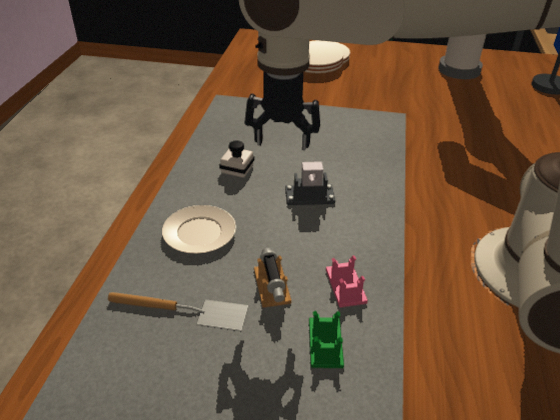

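The scene view shows the wooden rest with the black and steel gauge at (322,188), pink rest at (274,163), green rest at (323,145), stand at (208,243), plate at (339,272), scraper at (400,215) and stop box at (228,333). In the side view the same things are at: rest (272,278), pink (346,283), green (326,340), stand (311,185). Only the wooden rest holds the gauge, so I choose that one and check it in a close crop.

```bash
python3 - <<'E'
import cv2,numpy as np
s=cv2.imread("pics/scene0.png"); d=cv2.imread("pics/side0.png")
def c(im,x,y):
    p=cv2.resize(im[y:y+75,x:x+100],None,fx=4,fy=4,interpolation=cv2.INTER_CUBIC)
    for i in range(0,100,10):
        cv2.putText(p,str(x+i),(i*4,8),0,.3,(0,255,255),1)
        if i<75: cv2.putText(p,str(y+i),(0,i*4+4),0,.3,(0,255,255),1)
    return p
o=np.vstack([np.hstack([c(s,275,145),c(s,160,205)]),np.hstack([c(d,222,240),c(d,262,145)])])
cv2.imwrite("pics/crop1.png",o)
E
```

```text
(no output)
```

View pics/crop1.png

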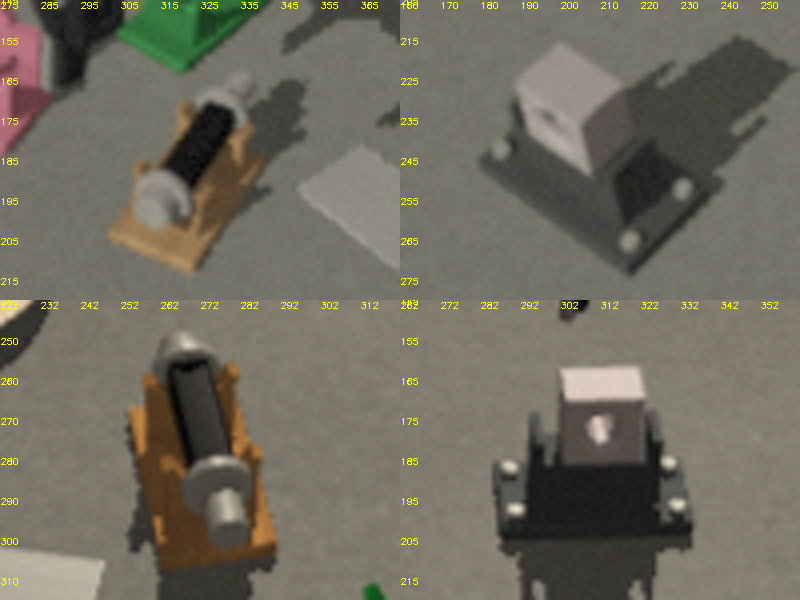

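Crop: the gauge lies in the wooden rest, with its thin, longer go end towards the side camera at (279,298) and the thick no-go end at (313,199) in the scene view. The stand block sits slightly right of the saddle centre in the side view, which is towards -x, with the bore at about (311,177).

```bash
cat > h.py <<'E'
from plant import robot
import numpy as np, cv2
from scipy.spatial.transform import Rotation as R
def wfc(name,cal,st=None):
    if name!="wrist": return cal["world_from_camera"]
    T=np.eye(4); q=st["eef_rot"]; T[:3,:3]=R.from_quat([q[1],q[2],q[3],q[0]]).as_matrix(); T[:3,3]=st["tool_pos"]
    return T@cal["tool_from_camera"]
def onz(name,px,z,st=None,axis=2):
    """world point of pixel on the plane world[axis]=z"""
    c=robot.get_calibration(name); f=210/np.tan(np.radians(c["fovy"])/2); T=wfc(name,c,st)
    d=np.array([(px[0]-c["cx"])/f,(px[1]-c["cy"])/f]); u=d.copy()
    for _ in range(20): u=d/(1+c["k1"]*(u@u))
    v=T[:3,:3]@np.r_[u,1]; o=T[:3,3]
    return o+v*(z-o[axis])/v[axis]
def proj(name,P,st=None):
    c=robot.get_calibration(name); f=210/np.tan(np.radians(c["fovy"])/2)
    p=np.linalg.inv(wfc(name,c,st))@np.r_[P,1]; u=p[:2]/p[2]; u=u*(1+c["k1"]*(u@u))
    return u*f+[c["cx"],c["cy"]]
E
python3 - <<'E'
from h import *
np.set_printoptions(precision=4,suppress=True)
for n,px,z,l in [("side",(287,205.5),0,"foot +y edge L"),("side",(334.5,205.5),0,"foot R"),
 ("scene",(180,245),.0,"foot corner"),("scene",(217.5,273.7),0,"foot"),("scene",(240.5,250.5),.0,"foot"),
 ("side",(302,162),.094,"blk"),("side",(322.2,162),.094,"blk"),("side",(302.7,170),.094,"blk"),("side",(323.2,170),.094,"blk"),
 ("scene",(200,215.5),.094,"blk"),("scene",(189,225),.094,"blk"),
 ("side",(276,286.7),.045,"go collar"),("side",(268.7,253),.045,"nogo collar"),("side",(279,297),.045,"go tip"),
 ("scene",(313.7,198.7),.045,"nogo tip"),("scene",(335,165.7),.045,"go tip")]:
    print(n,l,onz(n,px,z))
E
```

```text
side foot +y edge L [ 0.5781 -0.1119  0.    ]
side foot R [ 0.4622 -0.1354  0.    ]
scene foot corner [ 0.476  -0.2049  0.    ]
scene foot [ 0.5962 -0.1782  0.    ]
scene foot [ 0.5769 -0.1022  0.    ]
side blk [ 0.5532 -0.1709  0.094 ]
side blk [ 0.5046 -0.1809  0.094 ]
side blk [ 0.5464 -0.1373  0.094 ]
side blk [ 0.4981 -0.1472  0.094 ]
scene blk [ 0.5031 -0.1506  0.094 ]
scene blk [ 0.5111 -0.183   0.094 ]
side go collar [0.5465 0.2041 0.045 ]
side nogo collar [0.5797 0.1118 0.045 ]
side go tip [0.5358 0.2297 0.045 ]
scene nogo tip [0.5901 0.109  0.045 ]
scene go tip [0.5383 0.23   0.045 ]
```

```bash
python3 -m handwheel '[[0,0,0.1,-22,-25,10,-1],[0,0,0.205,-45,-50,20,-1],[0,0,0.205,-45,-80,20,-1],[0,0,0.205,-45,-80,20,-1],[0,0,0.205,-45,-80,20,-1]]'; python3 - <<'E'
from h import *
st=robot.read_state(); im=robot.grab_frame("wrist"); cv2.imwrite("pics/w1.png",im[:,:,::-1])
import pickle; pickle.dump(st,open("w1.pkl","wb")); print(st["tool_pos"],st["eef_rot"],st["contact_force"])
print("stopbox",onz("scene",(228,350),0), onz("side",(237,150),.079))
E
```

```text
clock: 0.72
tool_pos: [0.5299, -0.0797, 0.2174]
eef_rot: [-0.0, 0.631, 0.776, -0.0]
contact_force: [-0.0, 0.2, -0.8]
finger_gap: 0.085
[ 0.52990436 -0.07967028  0.2173631 ] [-3.86371485e-04  6.31191568e-01  7.75626877e-01 -4.91038800e-05] [-0.00919908  0.22155968 -0.79760854]
stopbox [ 0.75387773 -0.25652129  0.        ] [ 0.72783361 -0.2138165   0.079     ]
```

View pics/w1.png

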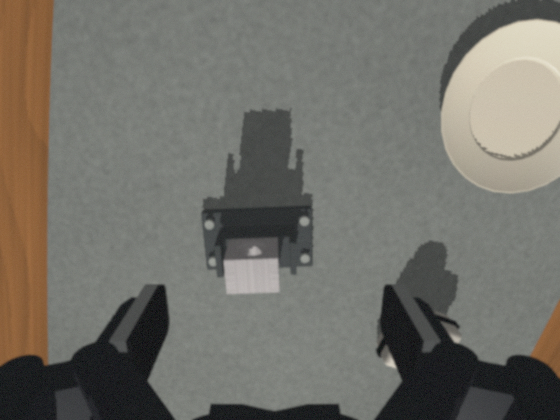

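The wrist view shows the stand at (255,245), nearly square to the image. The plate is far right at (515,105) and the stop box at bottom right (425,335). I'll zoom in on the stand.

```bash
python3 - <<'E'
import cv2
im=cv2.imread("pics/w1.png"); x,y=195,195
p=cv2.resize(im[y:y+108,x:x+130],None,fx=5.5,fy=5.5,interpolation=cv2.INTER_CUBIC)
for i in range(0,130,10):
    cv2.line(p,(int(i*5.5),0),(int(i*5.5),5),(0,255,255),1); cv2.putText(p,str(x+i),(int(i*5.5),15),0,.35,(0,255,255),1)
    if i<108: cv2.putText(p,str(y+i),(0,int(i*5.5)+4),0,.35,(0,255,255),1)
cv2.imwrite("pics/w1c.png",p)
E
```

```text
(no output)
```

View pics/w1c.png

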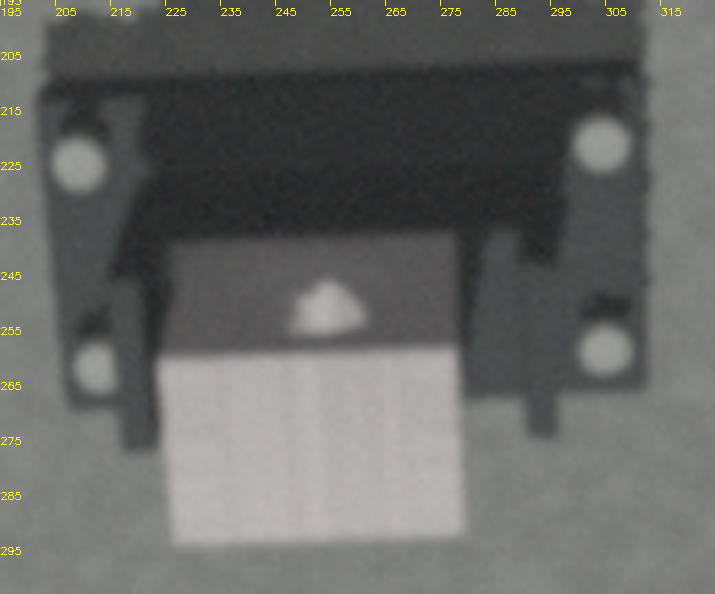

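```bash
python3 - <<'E'
from h import *
import pickle
st=pickle.load(open("w1.pkl","rb")); np.set_printoptions(precision=4,suppress=True)
b=[onz("wrist",p,.094,st) for p in [(223.5,260.1),(278.3,258.1),(226.5,294.1),(279.5,292.3)]]
f=[onz("wrist",p,.016,st) for p in [(209.4,225),(304.3,221.4),(212.6,261.9),(305,258.6)]]
c=[onz("wrist",p,.012,st) for p in [(202.3,212.3),(311.8,207.5)]]
for n,q in (("blk",b),("bolts",f)):
    q=np.array(q); m=q.mean(0); v=(q[1]-q[0]+q[3]-q[2])/2
    print(n,q[:,:2],m,np.linalg.norm(v),np.arctan2(v[1],v[0]))
v=c[1]-c[0]; print("foot",c,np.linalg.norm(v),np.arctan2(v[1],v[0]))
E
```

```text
blk [[ 0.4995 -0.1502]
 [ 0.5462 -0.1384]
 [ 0.5076 -0.1835]
 [ 0.5543 -0.1717]] [ 0.5269 -0.161   0.094 ] 0.04819479159104486 0.24638058894241083
bolts [[ 0.4742 -0.1521]
 [ 0.5729 -0.1273]
 [ 0.4842 -0.1947]
 [ 0.5836 -0.1698]] [ 0.5287 -0.161   0.016 ] 0.10209133518799116 0.24578496953369597
foot [array([ 0.4642, -0.1409,  0.012 ]), array([ 0.5777, -0.1117,  0.012 ])] 0.11719959999477213 0.25141926614468224
```

```bash
python3 -m handwheel '[[0,0,0.04,8,55,-10,-1],[0,0,0.09,17,110,-25,-1],[0,0,0.12,26,165,-40,-1],[0,0,0.12,32,215,-50,-1],[0,0,0.12,35,240,-60,-1],[0,0,0.12,35,240,-60,-1],[0,0,0.12,35,240,-60,-1]]'; python3 - <<'E'
from h import *
import pickle
st=robot.read_state(); im=robot.grab_frame("wrist"); cv2.imwrite("pics/w2.png",im[:,:,::-1])
pickle.dump(st,open("w2.pkl","wb")); print(st["tool_pos"],st["eef_rot"],st["contact_force"])
s1=pickle.load(open("w1.pkl","rb"));y=np.array([-np.sin(.246),np.cos(.246)])
print("expected bore px", proj("wrist",np.r_[np.array([.527,-.161])+.017*y,.07],s1))
for px in [(254,248),(254,254)]: print(onz("wrist",px,.07,s1))
E
```

```text
clock: 1.65
tool_pos: [0.5648, 0.16, 0.1578]
eef_rot: [-0.0, 0.583, 0.812, -0.0]
contact_force: [0.0, 0.1, 0.1]
finger_gap: 0.0856
[0.56483422 0.16000374 0.1577876 ] [-6.20560773e-06  5.83155277e-01  8.12360698e-01 -1.39872342e-04] [0.02426999 0.05323247 0.14445461]
expected bore px [252.25898458 247.95415765]
[ 0.52446628 -0.14422398  0.07      ]
[ 0.52561532 -0.15029821  0.07      ]
```

View pics/w2.png

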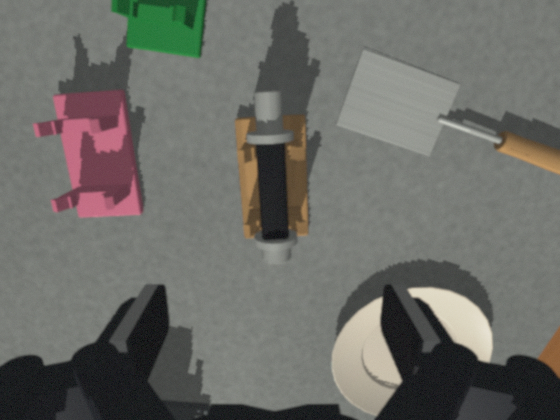

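Wrist view: the gauge is in the wooden rest, with the go tip at (268,92), the no-go tip at (277,262) and collars at (271,139) and (275,240). The plate is at lower right, about (413,345).

```bash
python3 - <<'E'
from h import *
import pickle
st=pickle.load(open("w2.pkl","rb")); np.set_printoptions(precision=4,suppress=True)
g=lambda p,z: onz("wrist",p,z,st)
a,b=g((271,136),.045),g((276,243),.045); print("collars",a,b,a-b)
a,b=g((268.5,92),.055),g((277,263),.045); print("tips top/bottom",a,b,a-b)
a,b=g((270.5,145),.056),g((275.5,238),.056); v=a-b; print("handle",a,b,np.linalg.norm(v),np.arctan2(-v[0],v[1]))
r=[g(p,.01) for p in [(238,120),(306,117),(245,237),(309,235)]]; print("rest foot",np.array(r)[:,:2],np.mean(r,0)); 
print("plate",g((338,340),.018),g((492,340),.018),g((413,287),.018))
E
```

```text
collars [0.5483 0.2032 0.045 ] [0.5802 0.1209 0.045 ] [-0.0319  0.0823  0.    ]
tips top/bottom [0.5365 0.2332 0.055 ] [0.587  0.1036 0.045 ] [-0.0505  0.1296  0.01  ]
handle [0.5497 0.1982 0.056 ] [0.5769 0.1294 0.056 ] 0.07403144267711782 0.37644095385425264
rest foot [[0.5189 0.2026]
 [0.5722 0.2232]
 [0.556  0.1029]
 [0.6116 0.1239]] [0.5647 0.1631 0.01  ]
plate [0.6777 0.0288 0.018 ] [0.8299 0.0774 0.018 ] [0.7233 0.1081 0.018 ]
```

```bash
python3 -m handwheel '[[0,0,0.047,-1,3,-40,-1],[0,0,0.047,-1,3,-80,-1],[0,0,0.047,-1,3,-110,-1],[0,0,0.047,-1,3,-125,-1],[0,0,0.047,-1,3,-133,-1],[0,0,0.047,-1,3,-133,-1],[0,0,0.047,-1,3,-133,0]]' 80;  python3 -m handwheel '[[0,0,0,0,0,0,0.5],[0,0,0,0,0,0,1],[0,0,0,0,0,0,1],[0,0,0,0,0,0,1],[0,0,0,0,0,0,1],[0,0,0,0,0,0,1]]' 80
```

```text
clock: 2.58
tool_pos: [0.5646, 0.163, 0.0257]
eef_rot: [0.001, 0.564, 0.826, 0.0]
contact_force: [0.2, -1.2, -0.7]
finger_gap: 0.0701
clock: 3.32
tool_pos: [0.564, 0.163, 0.0247]
eef_rot: [-0.0, 0.564, 0.826, -0.0]
contact_force: [-0.6, 0.3, 0.9]
finger_gap: 0.0003
```

```bash
python3 - <<'E'
from h import *
im=robot.grab_frame("wrist")[:,:,::-1]; s=robot.grab_frame("side")[:,:,::-1]
o=np.hstack([cv2.resize(im[100:420,120:440],(400,400)),cv2.resize(s[200:340,200:340],(400,400),interpolation=cv2.INTER_CUBIC)])
cv2.imwrite("pics/w3.png",o); print(robot.read_state())
E
```

```text
{'clock': 3.425, 'qpos': array([ 1.50149736e-01,  2.90980512e-01,  1.62954669e+00,  7.41962726e-06,
        1.22118407e+00, -2.21852810e-01]), 'dq': array([-0.00037294, -0.00058176, -0.0015941 ,  0.0003554 , -0.00223317,
        0.00032514]), 'effort': array([ 1.26082405e-04, -7.81176996e+01, -5.09999585e+01, -3.39178023e-04,
        2.03852775e-03,  2.44459325e-04]), 'tool_pos': array([0.56396692, 0.16299808, 0.02465551]), 'eef_rot': array([-4.57861293e-05,  5.64145651e-01,  8.25675288e-01, -3.78540649e-05]), 'contact_force': array([-0.50106092, -0.1652624 ,  0.16194218]), 'moment': array([ 0.01540643, -0.00106254,  0.028098  ]), 'finger_gap': 0.0004926922179046684}
```

View pics/w3.png

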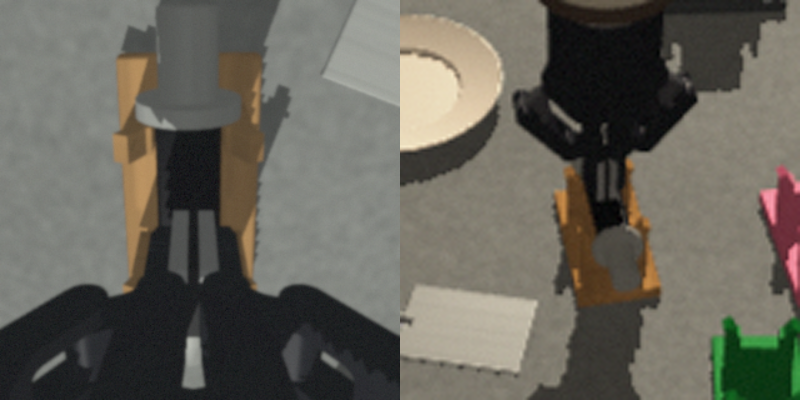

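The fingers stand around the handle, but the reported gap is about 0, which can't be right for a 22 mm handle. A small lift will show whether the gauge is held: the weight should read 2–4 N.

```bash
python3 -m handwheel '[[0,0,0,0,0,4,1],[0,0,0,0,0,8,1],[0,0,0,0,0,14,1],[0,0,0,0,0,20,1],[0,0,0,0,0,20,1],[0,0,0,0,0,20,1]]'; python3 - <<'E'
from h import *
im=robot.grab_frame("wrist")[:,:,::-1]; s=robot.grab_frame("side")[:,:,::-1]
o=np.hstack([cv2.resize(im[100:420,120:440],(400,400)),cv2.resize(s[200:340,200:340],(400,400),interpolation=cv2.INTER_CUBIC)])
cv2.imwrite("pics/w4.png",o); print(robot.read_state())
E
```

```text
clock: 4.18
tool_pos: [0.5639, 0.163, 0.0446]
eef_rot: [-0.0, 0.564, 0.826, -0.0]
contact_force: [-0.0, 0.4, 0.2]
finger_gap: -0.0001
{'clock': 4.275, 'qpos': array([ 1.50131989e-01,  2.71786438e-01,  1.61039846e+00, -2.39200929e-05,
        1.25992833e+00, -2.21850627e-01]), 'dq': array([-1.05120679e-03,  5.06199767e-04, -6.45776220e-05, -5.35685557e-04,
        1.90061410e-03, -8.69071014e-04]), 'effort': array([ 7.92069157e-03, -7.76265907e+01, -5.21346295e+01, -6.98327472e-05,
        2.47419637e-03,  8.94836649e-05]), 'tool_pos': array([0.56380697, 0.16295273, 0.04443385]), 'eef_rot': array([-1.82773160e-04,  5.64149789e-01,  8.25672422e-01, -1.85667806e-04]), 'contact_force': array([-0.38015282, -0.62011101, -0.51694632]), 'moment': array([-0.02502018,  0.06024884,  0.03677624]), 'finger_gap': 5.6606961510825135e-05}
```

View pics/w4.png

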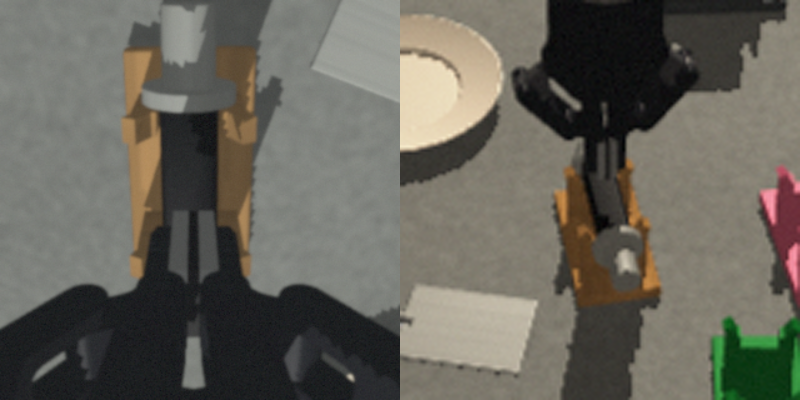

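The gauge did not lift. The fingers shut above the handle: it stays in the notches, and the fingertips sit at the same pixel as before. So the real fingertips must be further back than the TCP. I'll check by projection.

```bash
python3 - <<'E'
from h import *
st=robot.read_state(); p=st["tool_pos"]
for dz in (0,.01,.02,.03,.04): print(dz,"side",proj("side",p+[0,0,dz]),"wrist mid/near edge",proj("wrist",p+[0,0,dz],st),proj("wrist",p+np.array([-.0041,.0102,dz]),st))
s=robot.grab_frame("side"); x,y=245,225
a=cv2.resize(s[y:y+60,x:x+60,::-1],(600,600),interpolation=cv2.INTER_CUBIC)
for i in range(0,60,10):
    cv2.putText(a,str(x+i),(i*10,10),0,.4,(0,255,255),1); cv2.putText(a,str(y+i),(0,i*10+4),0,.4,(0,255,255),1)
cv2.imwrite("pics/s5.png",cv2.convertScaleAbs(a,alpha=1.8,beta=10))
E
```

```text
0 side [271.43827431 271.15214185] wrist mid/near edge [272.70825338 255.76262637] [272.45914639 235.94145887]
0.01 side [271.46220272 267.67054335] wrist mid/near edge [272.59997775 264.61811327] [272.33541046 243.94420316]
0.02 side [271.48640401 264.14876279] wrist mid/near edge [272.48014231 274.42509425] [272.19811503 252.82934203]
0.03 side [271.5108829  260.58609696] wrist mid/near edge [272.34682375 285.34302583] [272.04493205 262.74941459]
0.04 side [271.53564422 256.98182604] wrist mid/near edge [272.19765644 297.56835911] [271.87297696 273.89371472]
```

View pics/s5.png

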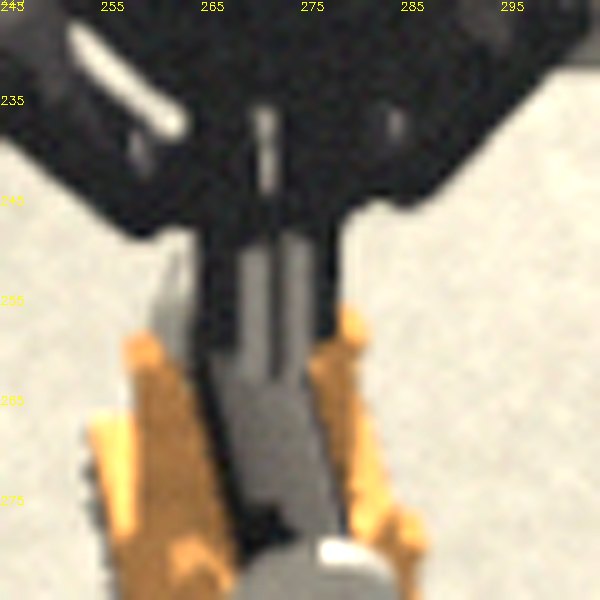

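Both views put the real fingertips about 33 mm behind the reported TCP: side tip row ≈262 and wrist ≈268, against 271 and 236 expected. I'll reopen and go in about 30 mm deeper, to a reported TCP z of about -6 mm, watching the force.

```bash
python3 -m handwheel '[[0,0,0,0,0,0,-1],[0,0,0,0,0,0,-1],[0,0,0,0,0,0,-1],[0,0,0,0,0,0,-1],[0,0,0,0,0,0,-1],[0,0,0,0,0,-8,-1],[0,0,0,0,0,-18,-1],[0,0,0,0,0,-28,-1],[0,0,0,0,0,-36,-1],[0,0,0,0,0,-44,-1],[0,0,0,0,0,-50,-1],[0,0,0,0,0,-50,-1]]' 80;  python3 -m handwheel '[[0,0,0,0,0,0,0.5],[0,0,0,0,0,0,1],[0,0,0,0,0,0,1],[0,0,0,0,0,0,1],[0,0,0,0,0,0,1],[0,0,0,0,0,0,1]]' 80
```

```text
clock: 5.82
tool_pos: [0.5638, 0.1629, -0.0058]
eef_rot: [-0.0, 0.564, 0.826, -0.0]
contact_force: [-0.3, 0.2, 0.6]
finger_gap: 0.0855
clock: 6.58
tool_pos: [0.5642, 0.163, -0.005]
eef_rot: [0.0, 0.564, 0.826, 0.0]
contact_force: [-1.5, -0.7, 6.2]
finger_gap: 0.0203
```

```bash
python3 -m handwheel '[[0,0,0,0,0,5,1],[0,0,0,0,0,12,1],[0,0,0,0,0,25,1],[0,0,0,0,0,45,1],[0,0,0,0,0,70,1],[0,0,0,0,0,95,1],[0,0,0,0,0,105,1],[0,0,0,0,0,105,1],[0,0,0,0,0,105,1]]'; python3 - <<'E'
from h import *
import pickle
st=robot.read_state(); print(st["contact_force"],st["moment"])
im=robot.grab_frame("wrist")[:,:,::-1]; cv2.imwrite("pics/w6.png",im); pickle.dump(st,open("w6.pkl","wb"))
E
```

```text
clock: 7.7
tool_pos: [0.5635, 0.1629, 0.0987]
eef_rot: [-0.001, 0.564, 0.826, -0.001]
contact_force: [-0.0, -0.6, -3.8]
finger_gap: 0.0209
[-0.02203736 -0.57763955 -3.75175407] [0.02785706 0.03631851 0.01116526]
```

View pics/w6.png

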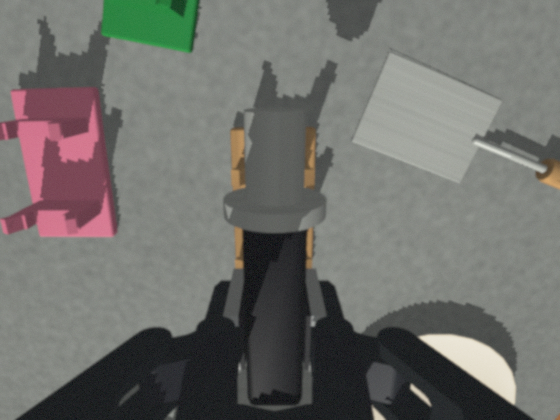

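The gauge is held level and square: the collar is centred at x=275, the go tip at (275,108), and the weight is about 3.8 N. I'll work out its position along the tool, then carry it over the stand to the -y side, where the go end already points at the bore.

```bash
python3 - <<'E'
from h import *
import pickle
st=pickle.load(open("w6.pkl","rb")); t=st["tool_pos"]; a=.372
u=np.array([-np.sin(a),np.cos(a)]); v=np.array([np.cos(a),np.sin(a)]); zc=t[2]+.0502
for l,px,z,L in [("tip top",(274.5,108),zc+.01,.075),("collar top back",(275.5,189),zc+.018,.045),("nogo side? handle end",(275,230),zc+.011,.039)]:
    d=(onz("wrist",px,z,st)-t)[:2]; print(l,"gauge centre along axis rel TCP mm",1e3*(d@u-L),"lateral",1e3*d@v)
E
python3 -m handwheel '[[0,0,0,0,-20,5,1],[0,0,-0.02,-2,-60,10,1],[0,0,-0.04,-4,-110,10,1],[0,0,-0.06,-6,-160,10,1],[0,0,-0.08,-8,-210,10,1],[0,0,-0.1,-9,-260,10,1],[0,0,-0.126,-10,-310,10,1],[0,0,-0.126,-11,-355,10,1],[0,0,-0.126,-12,-395,10,1],[0,0,-0.126,-12,-415,5,1],[0,0,-0.126,-12,-421,0,1],[0,0,-0.126,-12,-421,0,1]]'
```

```text
tip top gauge centre along axis rel TCP mm 1.909305691275287 lateral 1.0002690595115489
collar top back gauge centre along axis rel TCP mm 9.16100381444633 lateral 1.31750914405956
nogo side? handle end gauge centre along axis rel TCP mm -0.6061596027459384 lateral 1.1785026328135633
clock: 9.25
tool_pos: [0.5517, -0.2574, 0.0989]
eef_rot: [-0.001, 0.615, 0.789, 0.0]
contact_force: [-0.2, -0.6, -3.3]
finger_gap: 0.0207
```

```bash
python3 -m handwheel '[[0,0,0,1.5,-6,-5,1],[0,0,0,1.5,-6,-20,1],[0,0,0,1.5,-6,-40,1],[0,0,0,1.5,-6,-58,1],[0,0,0,1.5,-6,-72,1],[0,0,0,1.5,-6,-78,1],[0,0,0,1.5,-6,-80,1],[0,0,0,1.5,-6,-80,1],[0,0,0,1.5,-6,-80,1]]'; python3 - <<'E'
from h import *
im=robot.grab_frame("wrist")[:,:,::-1]; s=robot.grab_frame("side")[:,:,::-1]; print(robot.read_state()["tool_pos"])
o=np.hstack([cv2.resize(im[20:340,140:460],(400,400)),cv2.resize(s[130:230,260:360],(400,400),interpolation=cv2.INTER_CUBIC)])
cv2.imwrite("pics/w7.png",cv2.convertScaleAbs(o,alpha=1.4))
E
```

```text
clock: 10.38
tool_pos: [0.5537, -0.2642, 0.0202]
eef_rot: [0.0, 0.615, 0.789, 0.0]
contact_force: [0.4, 0.4, -3.4]
finger_gap: 0.0208
[ 0.5536337  -0.26415169  0.02006637]
```

View pics/w7.png

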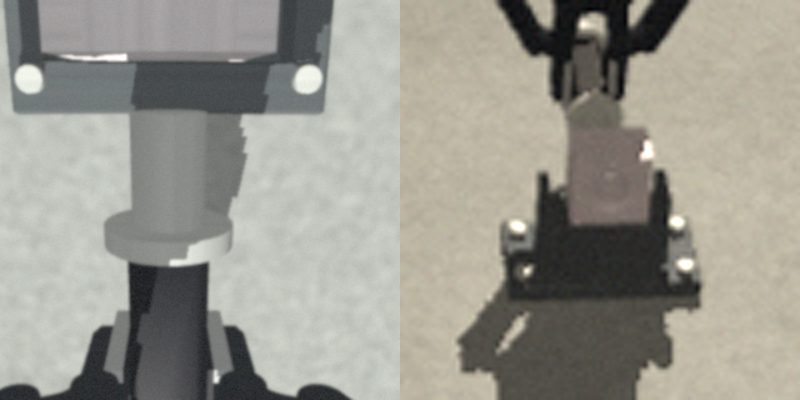

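In the wrist view the gauge axis is at crop x=168 and the block is centred at x≈160, so the block is about 1.6 mm to -x. The foot is square to the gauge. I'll shift by -1.5 mm and approach slowly, watching the force.

```bash
python3 -m handwheel '[[0,0,0,-1.5,-0.5,0,1],[0,0,0,-2.5,3.4,0,1],[0,0,0,-3.4,7.3,0,1],[0,0,0,-4.2,10.2,0,1],[0,0,0,-4.7,12.1,0,1],[0,0,0,-4.9,13.1,0,1],[0,0,0,-4.9,13.1,0,1]]'; python3 -m handwheel '[[0,0,0,-0.2,1,0,1],[0,0,0,-0.5,1.9,0,1],[0,0,0,-0.7,2.9,0,1],[0,0,0,-0.7,2.9,0,1]]'
```

```text
clock: 11.35
tool_pos: [0.5486, -0.2509, 0.0197]
eef_rot: [-0.0, 0.615, 0.789, -0.0]
contact_force: [-0.4, -0.5, -3.3]
finger_gap: 0.0206
clock: 11.85
tool_pos: [0.5479, -0.2479, 0.0197]
eef_rot: [-0.0, 0.615, 0.789, -0.0]
contact_force: [-0.3, -0.3, -2.0]
finger_gap: 0.0211
```

```bash
python3 -m handwheel '[[0,0,0,-0.2,1,0,1],[0,0,0,-0.5,1.9,0,1],[0,0,0,-0.7,2.9,0,1],[0,0,0,-0.7,2.9,0,1]]'; python3 -m handwheel '[[0,0,0,-0.2,1,0,1],[0,0,0,-0.5,1.9,0,1],[0,0,0,-0.7,2.9,0,1],[0,0,0,-0.7,2.9,0,1]]'
```

```text
clock: 12.35
tool_pos: [0.5472, -0.245, 0.0197]
eef_rot: [-0.0, 0.615, 0.789, -0.0]
contact_force: [0.2, -0.1, -2.0]
finger_gap: 0.0208
clock: 12.85
tool_pos: [0.5465, -0.2421, 0.0197]
eef_rot: [-0.0, 0.615, 0.789, -0.0]
contact_force: [0.1, -0.2, -3.4]
finger_gap: 0.0202
```

```bash
python3 -m handwheel '[[0,0,0,-0.5,1.9,0,1],[0,0,0,-1,3.9,0,1],[0,0,0,-1.5,5.8,0,1],[0,0,0,-1.5,5.8,0,1]]'; python3 -m handwheel '[[0,0,0,-0.5,1.9,0,1],[0,0,0,-1,3.9,0,1],[0,0,0,-1.5,5.8,0,1],[0,0,0,-1.5,5.8,0,1]]';  python3 -m handwheel '[[0,0,0,-0.2,1,0,1],[0,0,0,-0.5,1.9,0,1],[0,0,0,-0.7,2.9,0,1],[0,0,0,-0.7,2.9,0,1]]'
```

```text
clock: 13.35
tool_pos: [0.5449, -0.2362, 0.0197]
eef_rot: [-0.0, 0.615, 0.789, -0.0]
contact_force: [-1.0, 0.3, -3.5]
finger_gap: 0.0207
clock: 13.85
tool_pos: [0.5435, -0.2305, 0.0197]
eef_rot: [-0.0, 0.615, 0.789, -0.0]
contact_force: [-0.4, -1.0, -3.3]
finger_gap: 0.021
clock: 14.35
tool_pos: [0.5428, -0.2276, 0.0197]
eef_rot: [-0.0, 0.615, 0.789, -0.0]
contact_force: [-0.3, 0.3, -2.9]
finger_gap: 0.0208
```

```bash
M='' ; python3 -m handwheel '[[0,0,0,-0.2,1,0,1],[0,0,0,-0.4,1.5,0,1],[0,0,0,-0.5,1.9,0,1],[0,0,0,-0.5,1.9,0,1]]'; python3 -m handwheel '[[0,0,0,-0.1,0.5,0,1],[0,0,0,-0.2,1,0,1],[0,0,0,-0.2,1,0,1]]'; python3 -m handwheel '[[0,0,0,-0.1,0.5,0,1],[0,0,0,-0.2,1,0,1],[0,0,0,-0.2,1,0,1]]'
```

```text
clock: 14.85
tool_pos: [0.5422, -0.2258, 0.0197]
eef_rot: [-0.0, 0.615, 0.789, -0.0]
contact_force: [0.3, 0.4, -2.0]
finger_gap: 0.021
clock: 15.22
tool_pos: [0.542, -0.2248, 0.0196]
eef_rot: [-0.0, 0.615, 0.789, -0.0]
contact_force: [0.1, -0.5, -2.9]
finger_gap: 0.0207
clock: 15.6
tool_pos: [0.5419, -0.2238, 0.0197]
eef_rot: [-0.0, 0.615, 0.789, -0.0]
contact_force: [-0.2, 0.1, -3.5]
finger_gap: 0.0206
```

```bash
python3 -m handwheel '[[0,0,0,-0.1,0.5,0,1],[0,0,0,-0.2,1,0,1],[0,0,0,-0.2,1,0,1]]'; python3 -m handwheel '[[0,0,0,-0.1,0.5,0,1],[0,0,0,-0.2,1,0,1],[0,0,0,-0.2,1,0,1]]'
```

```text
clock: 15.98
tool_pos: [0.5417, -0.2228, 0.0197]
eef_rot: [-0.0, 0.615, 0.789, -0.0]
contact_force: [-0.0, 0.1, -1.8]
finger_gap: 0.021
clock: 16.35
tool_pos: [0.5416, -0.2224, 0.0198]
eef_rot: [0.0, 0.615, 0.788, -0.0]
contact_force: [1.4, -5.1, -3.0]
finger_gap: 0.0208
```

Contact of about 5 N is purely axial, at u ≈ -63 mm against -62 expected, so the collar is home. I'll hold briefly and then withdraw straight.

```bash
python3 -m handwheel '[[0,0,0,0,0,0,1],[0,0,0,0,0,0,1],[0,0,0,0,0,0,1],[0,0,0,0,0,0,1]]'; python3 -m handwheel '[[0,0,0,0.5,-1.9,0,1],[0,0,0,1.2,-4.8,0,1],[0,0,0,2.4,-9.7,0,1],[0,0,0,3.9,-15.5,0,1],[0,0,0,5.4,-21.3,0,1],[0,0,0,6.8,-27.2,0,1],[0,0,0,8.3,-33,0,1],[0,0,0,9.7,-38.8,0,1],[0,0,0,11,-43.6,0,1],[0,0,0,11,-43.6,0,1]]'; python3 -m handwheel '[[0,0,0,0,0,15,1],[0,0,0,0,0,40,1],[0,0,0,0,0,65,1],[0,0,0,0,0,80,1],[0,0,0,-10,39,85,1],[0,0,0,-20,80,85,1],[0,0,0,-30,120,85,1],[0,0,0,-40,159,85,1],[0,0,0,-47,187,85,1],[0,0,0,-49.2,195.9,80,1],[0,0,0,-49.2,195.9,80,1],[0,0,0,-49.2,195.9,80,1]]'
```

```text
clock: 16.85
tool_pos: [0.5416, -0.2224, 0.0198]
eef_rot: [0.0, 0.615, 0.788, -0.0]
contact_force: [2.0, -5.7, -4.4]
finger_gap: 0.0207
clock: 18.1
tool_pos: [0.5525, -0.2657, 0.0196]
eef_rot: [-0.0, 0.615, 0.788, -0.0]
contact_force: [-0.2, -0.2, -3.0]
finger_gap: 0.0205
clock: 19.6
tool_pos: [0.5035, -0.0703, 0.0997]
eef_rot: [-0.0, 0.615, 0.788, -0.0]
contact_force: [-0.7, -0.9, -2.3]
finger_gap: 0.0208
```

```bash
python3 -m handwheel '[[0,0,0,0,0,-15,1],[0,0,0,0,0,-40,1],[0,0,0,0,0,-62,1],[0,0,0,0,0,-75,1],[0,0,0,0,0,-80,1],[0,0,0,0,0,-80,1],[0,0,0,0,0,-80,1]]'; python3 -m handwheel '[[0,0,0,0.7,-2.9,0,1],[0,0,0,1.5,-5.8,0,1],[0,0,0,2.4,-9.7,0,1],[0,0,0,3.2,-12.6,0,1],[0,0,0,3.7,-14.5,0,1],[0,0,0,3.9,-15.5,0,1],[0,0,0,3.9,-15.5,0,1]]';python3 -m handwheel '[[0,0,0,0.1,-0.5,0,1],[0,0,0,0.2,-1,0,1],[0,0,0,0.2,-1,0,1]]'
```

```text
clock: 20.48
tool_pos: [0.5037, -0.0697, 0.0204]
eef_rot: [0.0, 0.615, 0.789, 0.0]
contact_force: [0.0, 0.3, -2.6]
finger_gap: 0.0208
clock: 21.35
tool_pos: [0.5072, -0.085, 0.0197]
eef_rot: [-0.0, 0.615, 0.789, -0.0]
contact_force: [-0.4, 0.3, -2.1]
finger_gap: 0.0208
clock: 21.72
tool_pos: [0.5074, -0.086, 0.0197]
eef_rot: [-0.0, 0.615, 0.789, -0.0]
contact_force: [-0.6, -0.6, -3.0]
finger_gap: 0.0208
```

```bash
python3 -m handwheel '[[0,0,0,0.1,-0.5,0,1],[0,0,0,0.2,-1,0,1],[0,0,0,0.2,-1,0,1]]'
```

```text
clock: 22.1
tool_pos: [0.5076, -0.087, 0.0197]
eef_rot: [-0.0, 0.615, 0.788, -0.0]
contact_force: [-0.3, -0.2, -2.8]
finger_gap: 0.0206
```

```bash
python3 -m handwheel '[[0,0,0,0.1,-0.5,0,1],[0,0,0,0.2,-1,0,1],[0,0,0,0.2,-1,0,1]]'; python3 -m handwheel '[[0,0,0,0.1,-0.5,0,1],[0,0,0,0.1,-0.5,0,1],[0,0,0,0.1,-0.5,0,1]]'
```

```text
clock: 22.48
tool_pos: [0.5078, -0.0881, 0.0197]
eef_rot: [-0.0, 0.615, 0.789, -0.0]
contact_force: [0.6, -0.2, -2.7]
finger_gap: 0.0206
clock: 22.85
tool_pos: [0.5079, -0.0885, 0.0197]
eef_rot: [-0.0, 0.615, 0.789, -0.0]
contact_force: [-0.4, -0.8, -2.3]
finger_gap: 0.0207
```

```bash
python3 -m handwheel '[[0,0,0,0.1,-0.5,0,1],[0,0,0,0.1,-0.5,0,1],[0,0,0,0.1,-0.5,0,1]]'; python3 -m handwheel '[[0,0,0,0.1,-0.5,0,1],[0,0,0,0.1,-0.5,0,1],[0,0,0,0.1,-0.5,0,1]]'; python3 -m handwheel '[[0,0,0,0.1,-0.4,0,1],[0,0,0,0.1,-0.4,0,1],[0,0,0,0.1,-0.4,0,1]]'
```

```text
clock: 23.22
tool_pos: [0.508, -0.089, 0.0197]
eef_rot: [-0.0, 0.615, 0.789, -0.0]
contact_force: [0.5, 0.3, -3.1]
finger_gap: 0.0207
clock: 23.6
tool_pos: [0.5081, -0.0895, 0.0197]
eef_rot: [-0.0, 0.615, 0.789, -0.0]
contact_force: [0.3, 0.3, -1.9]
finger_gap: 0.021
clock: 23.98
tool_pos: [0.5081, -0.0899, 0.0197]
eef_rot: [-0.0, 0.615, 0.789, -0.0]
contact_force: [0.3, 1.2, -2.3]
finger_gap: 0.0204
```

Contact begins at s ≈ 136.7 mm, against 137 predicted for a centred seat. I'll press on in small steps to 5–10 N.

```bash
python3 -m handwheel '[[0,0,0,0.1,-0.4,0,1],[0,0,0,0.1,-0.4,0,1],[0,0,0,0.1,-0.4,0,1]]'; python3 -m handwheel '[[0,0,0,0.05,-0.2,0,1],[0,0,0,0.05,-0.2,0,1],[0,0,0,0.05,-0.2,0,1]]'
```

```text
clock: 24.35
tool_pos: [0.5082, -0.0901, 0.0196]
eef_rot: [-0.0, 0.615, 0.789, 0.0]
contact_force: [-1.1, 5.2, -1.9]
finger_gap: 0.0207
clock: 24.72
tool_pos: [0.5082, -0.0901, 0.0196]
eef_rot: [-0.0, 0.615, 0.789, 0.0]
contact_force: [-1.5, 5.7, 0.1]
finger_gap: 0.0207
```

```bash
python3 -m handwheel '[[0,0,0,0.05,-0.2,0,1],[0,0,0,0.05,-0.2,0,1],[0,0,0,0.05,-0.2,0,1],[0,0,0,0.05,-0.2,0,1],[0,0,0,0.05,-0.2,0,1],[0,0,0,0.05,-0.2,0,1],[0,0,0,0.05,-0.2,0,1],[0,0,0,0.05,-0.2,0,1],[0,0,0,0.05,-0.2,0,1]]'
```

```text
clock: 25.85
tool_pos: [0.5082, -0.0901, 0.0196]
eef_rot: [-0.001, 0.615, 0.789, 0.0]
contact_force: [-1.9, 8.6, -0.2]
finger_gap: 0.0209
```

```bash
python3 -m handwheel '[[0,0,0,-0.5,1.9,0,1],[0,0,0,-1.9,7.8,0,1],[0,0,0,-3.9,15.5,0,1],[0,0,0,-6,24,0,1],[0,0,0,-6,24,15,1],[0,0,0,-6,24,40,1],[0,0,0,-6,24,65,1],[0,0,0,-6,24,80,1],[0,0,0,-6,24,80,1]]'; python3 -m handwheel '[[0,0,0.03,10,40,0,1],[0,0,0.06,25,90,0,1],[0,0,0.09,40,140,0,1],[0,0,0.126,52,185,0,1],[0,0,0.126,60,218,0,1],[0,0,0.126,62,229,0,1],[0,0,0.126,62,229,0,1],[0,0,0.126,62,229,0,1]]'; python3 -c "
from h import *
print(robot.read_state()['tool_pos'],robot.read_state()['eef_rot'])"
```

```text
clock: 26.98
tool_pos: [0.5029, -0.0669, 0.1008]
eef_rot: [0.001, 0.615, 0.789, 0.0]
contact_force: [0.1, 0.8, -2.7]
finger_gap: 0.0208
clock: 27.98
tool_pos: [0.5641, 0.1613, 0.0994]
eef_rot: [-0.0, 0.564, 0.825, -0.0]
contact_force: [-0.2, -0.1, -1.7]
finger_gap: 0.0206
[0.56414883 0.16126058 0.09938198] [-1.47073845e-04  5.64470794e-01  8.25452967e-01 -3.18672847e-04]
```

```bash
python3 -m handwheel '[[0,0,0,-0.2,1.6,-15,1],[0,0,0,-0.2,1.6,-40,1],[0,0,0,-0.2,1.6,-60,1],[0,0,0,-0.2,1.6,-75,1],[0,0,0,-0.2,1.6,-85,1],[0,0,0,-0.2,1.6,-90,1],[0,0,0,-0.2,1.6,-90,1]]'; python3 -m handwheel '[[0,0,0,0,0,-4,1],[0,0,0,0,0,-8,1],[0,0,0,0,0,-12,1],[0,0,0,0,0,-13.5,1],[0,0,0,0,0,-13.5,1]]'
```

```text
clock: 28.85
tool_pos: [0.5642, 0.1639, 0.0097]
eef_rot: [-0.0, 0.564, 0.826, -0.0]
contact_force: [-0.2, -0.3, -3.3]
finger_gap: 0.0206
clock: 29.48
tool_pos: [0.564, 0.1638, -0.0041]
eef_rot: [-0.0, 0.564, 0.826, -0.0]
contact_force: [-1.3, -0.7, -3.8]
finger_gap: 0.0204
```

```bash
python3 -m handwheel '[[0,0,0,0,0,-0.7,1],[0,0,0,0,0,-1,1],[0,0,0,0,0,-1,1]]'; python3 -m handwheel '[[0,0,0,0,0,0,0.4],[0,0,0,0,0,0,0.2],[0,0,0,0,0,0,0],[0,0,0,0,0,0,-0.5],[0,0,0,0,0,0,-1],[0,0,0,0,0,0,-1],[0,0,0,0,0,0,-1],[0,0,0,0,0,0,-1]]'; python3 -m handwheel '[[0,0,0,0,0,15,-1],[0,0,0,0,0,40,-1],[0,0,0,0,0,80,-1],[0,0,0,0,0,120,-1],[0,0,0,0,0,155,-1],[0,0,0,0,0,165,-1],[0,0,0,0,0,165,-1],[0,0,0,0,0,165,-1]]'; python3 - <<'E'
from h import *
st=robot.read_state(); im=robot.grab_frame("wrist")[:,:,::-1].copy(); s=robot.grab_frame("side")[:,:,::-1]; c=robot.grab_frame("scene")[:,:,::-1]
import pickle; pickle.dump(st,open("w8.pkl","wb")); cv2.imwrite("pics/w8raw.png",im)
o=np.hstack([cv2.resize(im[60:320,160:380],(440,520)),np.vstack([cv2.resize(s,(347,260)),cv2.resize(c,(347,260))])])
cv2.imwrite("pics/w8.png",o); print(st["tool_pos"],st["contact_force"])
E
```

```text
clock: 29.85
tool_pos: [0.5641, 0.1639, -0.0048]
eef_rot: [-0.0, 0.564, 0.826, -0.0]
contact_force: [-3.7, -1.9, 0.6]
finger_gap: 0.0206
clock: 30.85
tool_pos: [0.5642, 0.1639, -0.0048]
eef_rot: [-0.0, 0.564, 0.826, -0.0]
contact_force: [1.0, -0.5, 0.4]
finger_gap: 0.0851
clock: 31.85
tool_pos: [0.5637, 0.1638, 0.1591]
eef_rot: [-0.001, 0.564, 0.826, -0.001]
contact_force: [-0.2, 0.6, -0.3]
finger_gap: 0.0854
[0.56365843 0.16381194 0.15906343] [-0.23472848  0.55583801 -0.28520149]
```

View pics/w8.png

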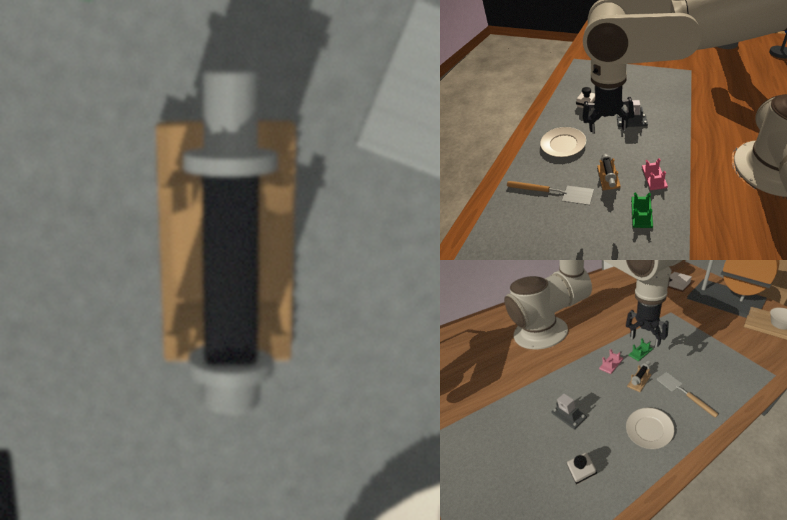

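```bash
python3 - <<'E'
from h import *
import pickle
st=pickle.load(open("w8.pkl","rb"))
g=lambda p,z: onz("wrist",p,z,st)
a,b=g((275,148),.056),g((275,241.5),.056); v=a-b; print("handle mid",(a+b)/2,np.linalg.norm(v),np.arctan2(-v[0],v[1]))
print("rest",np.mean([g(p,.01) for p in [(239,122),(307.5,121.5),(244,239.5),(306,239)]],0))
a,b=cv2.imread("pics/scene0.png"),robot.grab_frame("scene")[:,:,::-1]
d=cv2.absdiff(a,np.ascontiguousarray(b)).max(2)
for n,(x,y,w,h) in dict(plate=(300,240,80,65),scraper=(380,195,70,58),box=(205,310,50,48)).items(): print(n,(d[y:y+h,x:x+w]>40).mean())
print(robot.close_job())
E
```

```text
handle mid [0.56428052 0.16523691 0.056     ] 0.07508821037560513 0.37280903126124515
rest [0.56403913 0.16369433 0.01      ]
plate 0.0
scraper 0.0
box 0.0
the job is handed in; nothing more can be done
None
```

The bore passed the gauge check, and the job is handed in at about 32 s of the 72 s allowed; no verdict is reported.

- **First grasp missed:** The fingers shut above the handle, and the gauge did not move. Both camera views put the real fingertips about 33 mm behind the stated TCP. I went in about 30 mm deeper and the second grasp held: the gap read 20.7 mm and the weight 3–4 N.
- **Go end:** It slid in from the -y side with no noticeable force. Its collar met the block with about 5–6 N purely along the axis, at the predicted depth. I held it there for about half a second, then drew it out straight.
- **No-go end:** Pressed into the +y mouth, it stopped about 2.5 mm below the face, close to the 2 mm given. I held it for just over a second at about 6–9 N and it went no further. Sideways force was close to zero, though about 2–3 N of the gauge's weight shifted onto the stand during the press.
- **Gauge in its rest:** My last picture shows the gauge lying level in the wooden rest and released. Its centre is within about 2 mm of the rest's, and its axis reads 0.373 rad against 0.376 rad at the start.
- **Other objects:** The picture areas of the plate, scraper and stop box show no change from the start. The gripper is raised clear and the force reads about zero.

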